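# Push the flange bearing home and shut the mesh gate

## Robot

A 6-joint arm with a two-finger parallel gripper is mounted at the origin on the work surface. World frame = base frame: x ahead of the robot, y to its left, z up, the work surface at z = 0. Lengths are in m, angles in rad, forces in N, time in s.
With the tool pointing down it reaches from about 0.35 to 0.8 m from the base axis. Payload 7.3 kg.
Tool frame: the origin (TCP) lies at the very end of the fingers, on their centre line; the grasp point (between the pads) lies 19 mm behind it; x points along the fingers, z is the direction in which the jaws open and shut, and the axes are right-handed (so a half turn about x gives the same grasp; the last joint's range is limited). The gripper opens to 85 mm and grips with 20 to 120 N. Pads are 22 mm wide; open, the fingers measure 114 mm over their backs; the gripper's body (76 mm by 85 mm) begins 54 mm behind the grasp point. The pads swing forward as they close: fully open they stand 13 mm farther back than shut.
Start: joints at [-1.488, 0.342, 1.524, -0, 1.275, -0.146], TCP at [0.119, -0.511, 0.231] pointing down, gripper open.
Joint ranges: [-2.53, 2.53], [-0.77, 2.02], [0.04, 2.7], [-1, 4.14], [0.28, 2.66], [-3.11, 3.11]. Speed limits (rad/s): [2.57, 2.57, 3.14, 3.14, 3.14, 3.14].

## Interface

Orientations are given as a unit quaternion [w, x, y, z].
In Python, from plant import robot gives the robot as it stands.
- The arm moves only by the tool step_arm, never from a script. Its argument "increments" is a list that holds one entry, the list of rows, each a list of 5 numbers: the opening, from 0 (shut) to 1 (fully open), then the shift along the tool's x, y, z in units of 30 mm (1.0 is 30 mm), then the turn about the tool's x in degrees. A call has 1 to 20 rows; each row is the pose to reach, as a shift and turn from the pose measured when the call began, along the tool's axes at that moment; what a row does not reach only later rows make up. A row lasts 1/10 s, in which the tool goes at most 50 mm and 8.59 degrees, less where a joint would pass 70% of its speed; a pose out of reach is approached as far as the arm can. A call with a gripper value outside its range is refused whole. The fingers move at their own pace and stop on an object; "force" is the grip in N (left out, the last holds). Time passes only in rows, so rows that repeat a pose let the fingers close. It gives the time, the measured TCP pose, the force and the opening at its end, in the units of the state.
- robot.observe(): the state, without advancing time (a new reading comes with each control period).
- robot.camera(name): name is "scene" or "top"; returns the picture (420x560x3 uint8, red, green, blue); there is no depth.
- robot.camera_model(name): a dict with "fx", "fy", "cx", "cy" (pixels), "world_to_cam" (4x4, takes a point from world to camera coordinates). Camera axes: x right, y up, looking along -z (the intrinsics and any distortion apply to the point x, -y, -z); pixel columns grow to the right and rows downward; lengths in m; the calibration is good to about 2 mm. A picture is of the moment at which its call begins. camera_model takes no time and is no camera call.
- robot.job_done(): hands the job in, once; it reports no verdict.
Trained networks look in the newest picture that a camera, given by its name, has taken for a name from the list of things; names that differ only in an ending like _2 or _b are one class to them, and where a whole thing is asked for, a point or a joint stands for the part that bears it (a point fixed in the world has none). Each returns a list of dicts, best first, with "score" (0 to 1); they miss things now and then, are a little off and sometimes report something else, mostly with a low value. They report only what shows in the picture. A call takes as long as a camera call.
- robot.find_in(target, camera): "extent" ([left, top, right, bottom] in pixels, round what is visible of it).
The state is a dict: "t": time; "q": joint angles; "joint_vel": joint speeds; "joint_efforts": joint torques, N m; "ee_pos": TCP position; "eef_rot": TCP orientation; "ft_force": force on the tool from outside, world axes, zero at the start; "ft_torque": the same for the moment, N m; "opening": finger opening in m.
Only numpy, scipy, OpenCV 4.12 (cv2) and the standard library are available. Lean on these libraries where they do the work, as an engineer would, in place of code of your own. Each camera call takes 0.05 s, during which the arm holds its last target.

## Task

The cast iron flange bearing is sitting in the gateway of the little mesh cage. Without gripping or lifting it, push it along the shelf into the cage until it sits square and flush against the wooden stop at the back, then push the mesh gate fully shut. Leave the other things where they are.

Things in the scene. Friction and masses are not known exactly. Their poses are not given: they have to be found in the camera images.
- cage: Fixed open-topped steel mesh cage, 276 wide x 193 deep x 76 mm high. Origin on the shelf, mid-gateway; x points level into the cage, y across the gateway to the hinge post, z up. Gateway on the line x = 0, between 16 mm posts centred at y = +-130 mm. Thin side panels along y = +-130 mm. A fixed wooden stop, 30 mm high, runs right across the back: its flat front face is at x = 150 mm, parallel to y.
- stop_face (a point): The middle of the front face of the cage's wooden stop, at shelf height; axes as those of the cage. A bearing that arrives askew may jam with one corner on the stop; a push on the side that lags squares it up.
- bearing: The only flange bearing: dark cast iron, square flange 86 x 86 x 16 mm flat on the shelf, sides along its x and y; on it a round housing, 70 mm across narrowing to 62 mm, to 32 mm high, and a bright inner ring to 36 mm. Origin at the centre of its underside. 0.5 to 0.8 kg. It starts astride the gateway line, a little turned. When home its centre is 43 mm in front of the stop face.
- gate (a joint): Angle of the mesh gate about its upright hinge pin, rad: 0 = shut, in line between the posts (a stop there); it grows as the gate swings out, away from the cage, to 1.75. Starts well open. Stays where it is left (light hinge friction, under 1 N at the middle of the gate pushes it); no latch.
- gate_hinge (a point): A point on the gate's hinge pin, 40 mm above the shelf; in the cage frame at x = 0, y = 117 mm. From it the gate runs 228 mm: along -y of the cage when shut, towards -x of the cage (outside) when opened. The gate is a flat mesh panel 5 mm thick (8 mm at its rim), its bottom 8 mm and its top 74 mm above the shelf.
- gate_edge (a point): The middle of the gate's free edge, 228 mm from the hinge pin, 40 mm above the shelf.
- washer: Bronze thrust washer, flat, 40 mm across, hole 22 mm, 6 mm thick, in the cage by the hinge-side panel; origin at the centre of its underside. Leave alone.
- feeler: Steel feeler gauge set, closed, 85 x 22 x 12 mm, long along its x, in the cage along the hinge-side panel; origin at the centre of its underside. Leave alone.
- wrench: Chrome socket wrench lying flat, about 210 mm long along its x (head at +x), up to 30 mm high, outside in front of the cage, beyond the swing of the gate; origin on the shelf 107 mm from its head end. Leave alone.
- race: Plain steel bearing race (ring), 52 mm across, 16 mm high, outside in front of the cage, beyond the swing of the gate; origin at the centre of its underside. Leave alone.
- tin: Small round tin, 60 mm across, 60 mm high, outside beside the cage's hinge-side panel; origin at the centre of its underside. Leave alone.
- cartridge: Black plastic grease cartridge standing upright, 52 mm across, 232 mm high, on the right of the shelf behind the cage; origin at the centre of its underside. Leave alone.

How it is judged:
By the outcome, as a careful person would: the job done as asked, in the order asked, and still so for the second after the job is handed in, with the robot touching nothing.
It also fails if it takes over 64 s, if anything falls off the work surface, if the arm or the gripper's body presses on something with over 40 N, if the wrist force passes 120 N, or if a joint passes its speed limit or range.

## Working session

There is one attempt and no reset: what is moved stays moved. The work goes in short steps, Python scripts to look and compute and a tool call to move; the robot and the scene stay as the last step left them, time stands still between calls to the robot, and variables do not carry over. Pictures are saved under pics/ and viewed, and the job is handed in when it is done.

Besides the shell and the picture viewer there is one more tool, called after "Emit:" as name(argument=value, ...) on one line, values as JSON. step_arm: Moves the arm, as the interface text tells. Its arguments: {"type":"object","properties":{"increments":{"type":"array"},"force":{"type":"number"}},"required":["increments"]}

```bash
mkdir -p pics; ls
python3 - <<'E'
from plant import robot
import cv2
for n in("scene","top"):
    im=robot.camera(n); cv2.imwrite(f"pics/{n}0.png",im[:,:,::-1])
    m=robot.camera_model(n); print(n,m)
    for t in("bearing","gate","cage","washer","feeler","gate_edge"):
        print(t,[(round(d['score'],2),[round(v) for v in d['extent']]) for d in robot.find_in(t,n)[:2]])
print(robot.observe())
E
```

```text
pics
scene {'fx': 494.2333391772912, 'fy': 494.2333391772912, 'cx': 274.6849443261603, 'cy': 205.8671742502148, 'world_to_cam': array([[ 0.3207797 ,  0.94712125, -0.00785703, -0.18429963],
       [-0.62078258,  0.2165031 ,  0.75349545,  0.31600064],
       [ 0.71535262, -0.23682853,  0.65740617, -1.54668255],
       [ 0.        ,  0.        ,  0.        ,  1.        ]])}
bearing [(0.95, [234, 177, 287, 208])]
gate [(0.98, [288, 179, 377, 231])]
cage [(0.73, [162, 152, 378, 284])]
washer [(0.51, [265, 230, 281, 241])]
feeler [(0.81, [232, 234, 264, 257])]
gate_edge [(0.73, [290, 177, 376, 230])]
top {'fx': 480.87220237338084, 'fy': 480.87220237338084, 'cx': 275.39835277852427, 'cy': 197.99712134244606, 'world_to_cam': array([[ 0.02783389, -0.99956555,  0.00969498, -0.04401773],
       [ 0.98960799,  0.02892277,  0.14085275, -0.53986325],
       [-0.14107197,  0.00567375,  0.98998309, -1.05665875],
       [ 0.        ,  0.        ,  0.        ,  1.        ]])}
bearing [(0.71, [239, 211, 284, 253])]
gate [(0.73, [441, 204, 502, 235]), (0.6, [155, 154, 258, 181])]
cage [(0.88, [155, 134, 360, 277])]
washer [(0.72, [266, 161, 285, 179])]
feeler [(0.54, [282, 159, 318, 172])]
gate_edge [(0.75, [152, 156, 260, 180])]
{'t': 0.7, 'q': array([-1.48800389e+00,  3.41960394e-01,  1.52411953e+00,  7.66431726e-06,
        1.27541955e+00, -1.46036059e-01]), 'joint_vel': array([-0.00067004, -0.00156251, -0.00062284,  0.00229904,  0.00015056,
       -0.00068855]), 'joint_efforts': array([-6.15443096e-04, -4.33460283e+01, -2.46240985e+01, -1.90682704e-04,
        1.69453392e-04, -6.02272152e-06]), 'ee_pos': array([ 0.11909507, -0.51131688,  0.23133525]), 'eef_rot': array([ 0.55383725,  0.43962689,  0.55378838, -0.43967138]), 'ft_force': array([ 0.31063644, -0.08252976, -0.06742955]), 'ft_torque': array([ 0.00794126, -0.01636455,  0.00615446]), 'opening': 0.08572723639920352}
```

Run:
```python
import cv2
a=cv2.imread("pics/top0.png"); b=cv2.imread("pics/scene0.png")
cv2.imwrite("pics/t1.png",cv2.resize(a[120:300,140:400],None,fx=3,fy=3,interpolation=cv2.INTER_CUBIC))
cv2.imwrite("pics/s1.png",cv2.resize(b[135:300,150:400],None,fx=3.2,fy=3.2,interpolation=cv2.INTER_CUBIC))
```

```text
(no output)
```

View pics/top0.png

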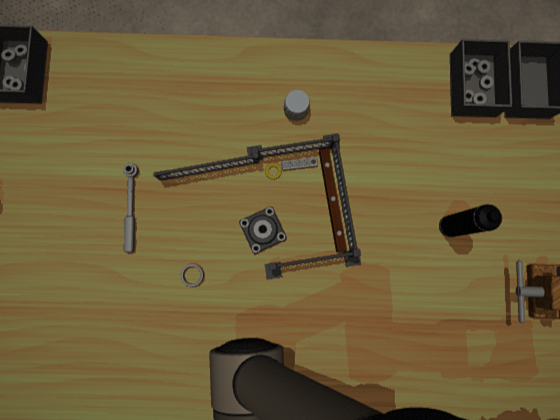

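View pics/scene0.png

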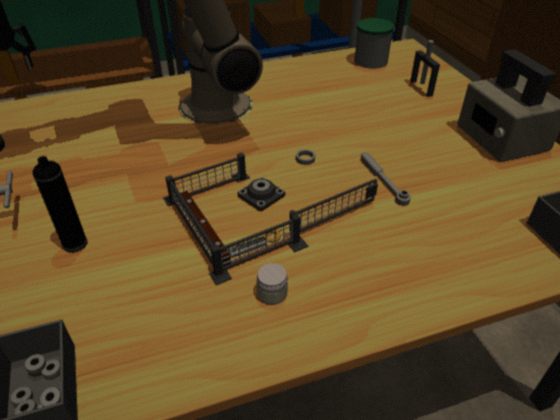

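View pics/t1.png

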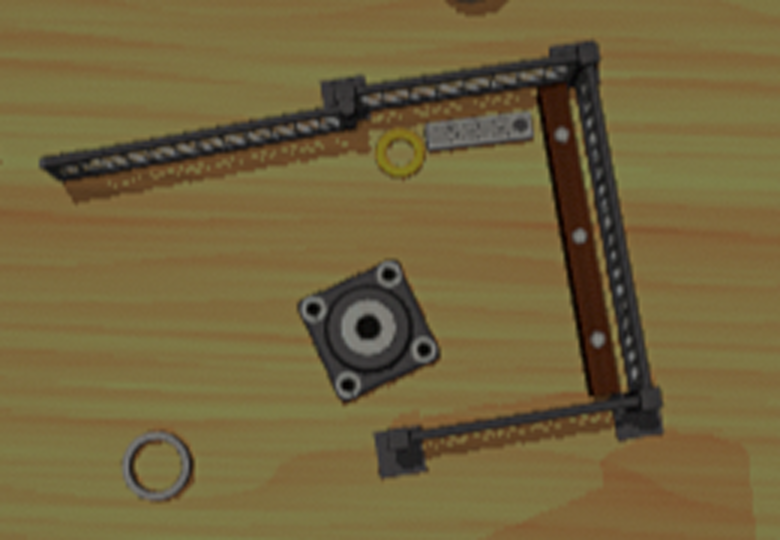

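View pics/s1.png

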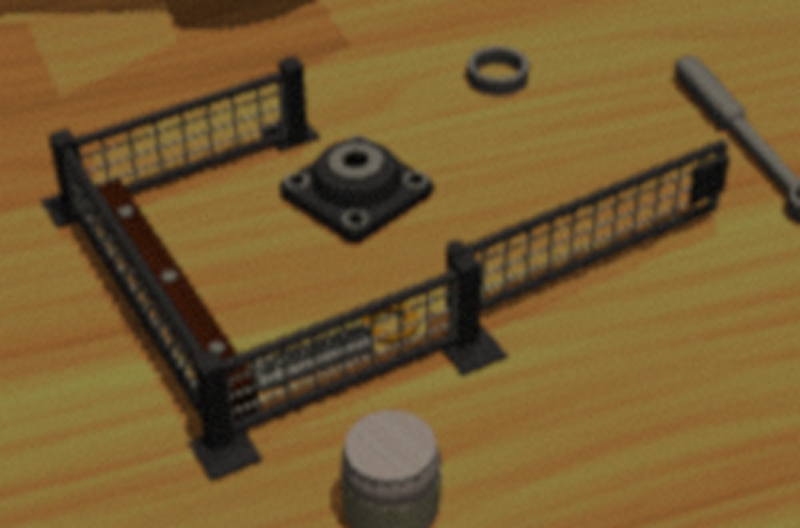

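The top view shows the stop's front edge at about (320,150)–(337,254), the bearing at about (263,229) turned roughly 15° from the cage, and the gate open towards (155,175). I'll fit the poses using both views.

```bash
cat > h.py <<'E'
import numpy as np, cv2
from scipy.optimize import least_squares
from plant import robot
def model(n):
    m=robot.camera_model(n); return m
M={n:model(n) for n in("scene","top")}
def proj(P,n):
    m=M[n]; P=np.atleast_2d(P); T=m["world_to_cam"]; c=P@T[:3,:3].T+T[:3,3]
    return np.c_[m["cx"]+m["fx"]*c[:,0]/-c[:,2], m["cy"]-m["fy"]*c[:,1]/-c[:,2]]
def back(uv,z,n):
    m=M[n]; T=m["world_to_cam"]; R=T[:3,:3]
    o=-R.T@T[:3,3]; d=R.T@np.array([(uv[0]-m["cx"])/m["fx"],-(uv[1]-m["cy"])/m["fy"],-1.])
    return o+d*(z-o[2])/d[2]
def tf(p,L):  # p=x,y,th
    L=np.atleast_2d(np.array(L,float)); c,s=np.cos(p[2]),np.sin(p[2])
    return np.c_[p[0]+c*L[:,0]-s*L[:,1],p[1]+s*L[:,0]+c*L[:,1],L[:,2]]
def fit(obs,p0):  # obs list of (cam, local, uv)
    f=lambda p:np.concatenate([(proj(tf(p,l),n)[0]-np.array(uv)) for n,l,uv in obs])
    r=least_squares(f,p0,loss="soft_l1"); return r.x,r.fun.reshape(-1,2)
E
cat > m0.py <<'E'
from h import *
np.set_printoptions(precision=4,suppress=True)
t=lambda x,y:(140+x/3,120+y/3)
s=lambda x,y:(150+x/3.2,135+y/3.2)
cage=[("top",(0,.13,.076),t(343,88)),("top",(0,-.13,.076),t(401,440)),
("top",(.150,.12,.03),t(540,92)),("top",(.150,-.12,.03),t(590,400)),
("scene",(0,.13,.076),s(460,247)),("scene",(0,-.13,.076),s(290,63)),
("scene",(.185,.13,.076),s(214,362)),("scene",(.185,-.13,.076),s(63,137))]
p,r=fit(cage,[.5,0,-1.5]);print("cage",p,"\n",r)
a=.043
be=[("top",(0,0,.036),t(368,327)),("scene",(0,0,.036),s(357,159)),
("top",(a,a,.016),t(394,260)),("top",(a,-a,.016),t(440,352)),("top",(-a,-a,.016),t(345,403)),("top",(-a,a,.016),t(299,305)),
("scene",(a,a,.012),s(355,240)),("scene",(a,-a,.016),s(281,187)),("scene",(-a,a,.016),s(433,183))]
b,r=fit(be,[.5,0,-1.1]);print("bearing",b,"\n",r)
from math import *
c,si=cos(p[2]),sin(p[2]);d=b[:2]-p[:2]
print("bearing in cage",c*d[0]+si*d[1],-si*d[0]+c*d[1],degrees(b[2]-p[2]))
g=back(t(50,163),.074,"top");g2=back(s(722,147),.074,"scene");print(g,g2)
d=g[:2]-p[:2];print("gate edge in cage",c*d[0]+si*d[1],-si*d[0]+c*d[1])
for nm,uv,z in(("washer",t(400,153),.006),("feelerL",t(428,137),.012),("feelerlow",t(430,151),.012),("feelerR",t(530,128),.012)):
    w=back(uv,z,"top");d=w[:2]-p[:2];print(nm,w,c*d[0]+si*d[1],-si*d[0]+c*d[1])
# overlay
for n in("top","scene"):
    im=cv2.imread(f"pics/{n}0.png");im=cv2.resize(im,None,fx=3,fy=3)
    def L(P,col):cv2.polylines(im,[np.int32(np.round(proj(P,n)*3+1))],True,col,1)
    for z in(0,.03):L(tf(p,[(.15,.13,z),(.15,-.13,z)]),(0,255,0))
    for z in(0,.076):L(tf(p,[(0,.13,z),(.185,.13,z),(.185,-.13,z),(0,-.13,z)]),(255,255,0))
    for z in(0,.016):L(tf(b,[(a,a,z),(a,-a,z),(-a,-a,z),(-a,a,z)]),(0,0,255))
    cr=im[360:900,420:1200] if n=="top" else im[405:900,450:1200]
    cv2.imwrite(f"pics/o_{n}.png",cr)
E
python3 m0.py
```

```text
cage [ 0.514  -0.0018 -1.3874] 
 [[-0.1559  0.8256]
 [-1.5298 -0.1033]
 [-0.8416 -1.2282]
 [ 0.2571 -1.5652]
 [ 0.71    3.3611]
 [-0.6075 -0.9152]
 [-2.8497 -1.349 ]
 [-1.2596 -1.1043]]
bearing [ 0.4708 -0.0015 -1.0733] 
 [[-0.1145 -0.5327]
 [-1.4588  0.1244]
 [-0.4017 -2.4108]
 [ 1.1579  0.0407]
 [-0.6611  0.0796]
 [-2.0006 -0.7177]
 [-0.1268 -0.9261]
 [-2.5792 -1.4144]
 [ 0.0501 -1.6994]]
bearing in cage -0.008165890852559763 -0.04240162468166634 17.99817784196284
[0.581  0.2357 0.074 ] [0.5904 0.2395 0.074 ]
gate edge in cage -0.22130144203108884 0.1092028592212968
washer [ 0.6098 -0.0221  0.006 ] 0.03743357208761813 0.09050954196947343
feelerL [ 0.6221 -0.0437  0.012 ] 0.0609177675519276 0.09860428210089935
feelerlow [ 0.6109 -0.0456  0.012 ] 0.0607100961520014 0.08730757459761852
feelerR [ 0.6317 -0.1237  0.012 ] 0.14134513698468187 0.09346689213617729
```

View pics/o_top.png

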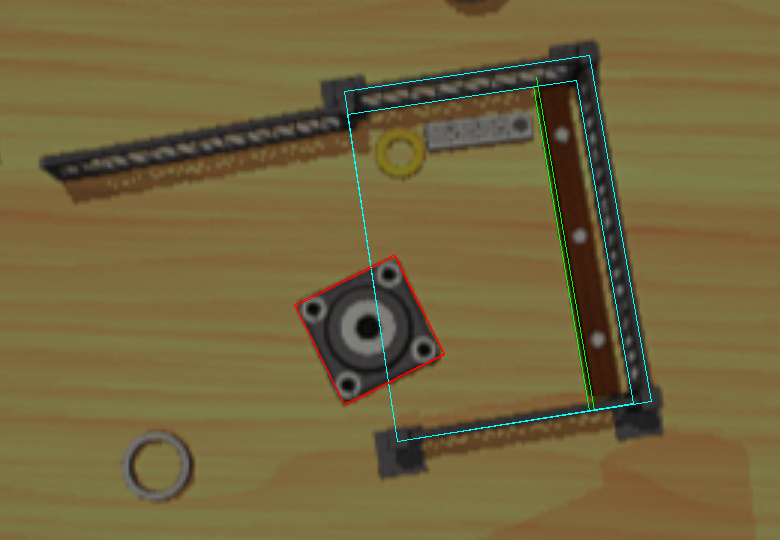

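View pics/o_scene.png

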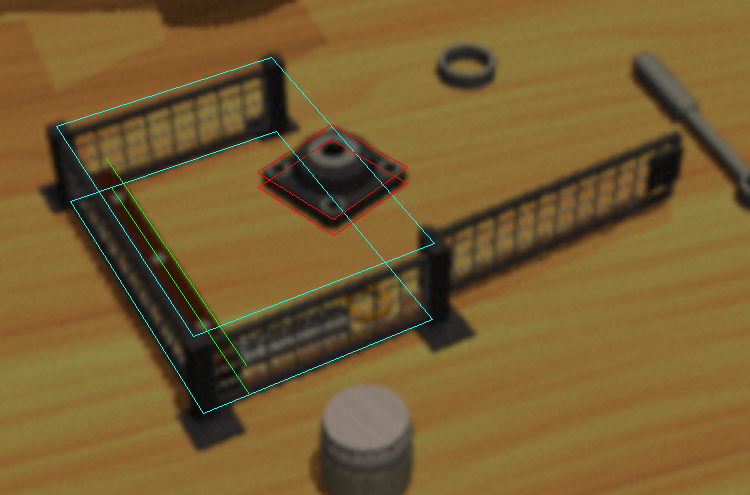

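The fit matches the top view within about 2–3 mm; the scene view is off by a couple of pixels. The bearing is at cage (-8, -42) mm, turned +18°. I'll push its rear edge with two half-open fingers so it squares up, and I'm working out that move now.

```bash
cat > w.py <<'E'
from h import *
from scipy.spatial.transform import Rotation as Ro
P=np.array([.514,-.0018,-1.3874])
cx=np.array([np.cos(P[2]),np.sin(P[2])]);cy=np.array([-cx[1],cx[0]])
def c2w(x,y):return P[:2]+x*cx+y*cy
def w2c(w):d=np.array(w)[:2]-P[:2];return np.array([d@cx,d@cy])
def state():
    o=robot.observe();q=o["eef_rot"];R=Ro.from_quat([q[1],q[2],q[3],q[0]]).as_matrix();return o,R
def rows(pts,jaw=0.):
    """pts: cage x,y(m), world z. jaw: jaw-axis yaw relative to cage y (deg)"""
    o,R=state();np.set_printoptions(precision=3,suppress=True)
    print("t",o["t"],"cage",w2c(o["ee_pos"])*1000,"z",o["ee_pos"][2]*1000,"F",o["ft_force"],"Fcage",o["ft_force"][:2]@cx,o["ft_force"][:2]@cy,"open",o["opening"],"q",o["q"])
    print("tool axes in cage: x",R[:,0],"y",R[:2,1]@cx,R[:2,1]@cy,"z",R[:2,2]@cx,R[:2,2]@cy)
    yaw=np.arctan2(R[1,2],R[0,2]);want=P[2]+np.pi/2+np.radians(jaw)
    d=(want-yaw+np.pi/2)%np.pi-np.pi/2
    print("turn about tool x (down=> minus world yaw):",np.degrees(d)*np.sign(R[2,0]))
    for x,y,z in pts:
        w=np.r_[c2w(x,y),z]-o["ee_pos"];print((x,y,z),"->",R.T@w/.03)
E
python3 -c "
from w import *
rows([(-.09,-.042,.23),(-.09,-.042,.1),(-.09,-.042,.005)])"
```

```text
t 0.7 cage [ 428.953 -481.203] z 231.33525157844926 F [ 0.311 -0.083 -0.067] Fcage 0.13779649627869914 0.29037611086468623 open 0.08572723639920352 q [-1.488  0.342  1.524  0.     1.275 -0.146]
tool axes in cage: x [ 0. -0. -1.] y -0.04541431652611056 0.9989682376405749 z 0.9989682332899281 0.045414316916889436
turn about tool x (down=> minus world yaw): -87.3970560317444
(-0.09, -0.042, 0.23) -> [  0.043  15.411 -16.616]
(-0.09, -0.042, 0.1) -> [  4.376  15.411 -16.616]
(-0.09, -0.042, 0.005) -> [  7.543  15.411 -16.616]
```

Emit:
step_arm(increments=[[[0.3, -0.3, 4, -3.6, -20], [0.3, -0.3, 8.5, -7.6, -40], [0.3, -0.3, 8.5, -7.6, -44], [0.3, -0.3, 8.5, -7.6, -44], [0.3, -0.3, 8.5, -7.6, -44], [0.3, -0.3, 8.5, -7.6, -44], [0.3, -0.3, 8.5, -7.6, -44], [0.3, 0, 15.4, -16.6, -87.4], [0.3, 0, 15.4, -16.6, -87.4], [0.3, 0, 15.4, -16.6, -87.4], [0.3, 0, 15.4, -16.6, -87.4], [0.3, 0, 15.4, -16.6, -87.4], [0.3, 0, 15.4, -16.6, -87.4], [0.3, 0, 15.4, -16.6, -87.4], [0.3, 0, 15.4, -16.6, -87.4], [0.3, 2, 15.4, -16.6, -87.4], [0.3, 4, 15.4, -16.6, -87.4], [0.3, 4.4, 15.4, -16.6, -87.4], [0.3, 4.4, 15.4, -16.6, -87.4]]])

```text
t: 2.6
ee_pos: [0.453, 0.0778, 0.0959]
eef_rot: [0.701, -0.064, 0.707, 0.065]
ft_force: [0.9, -0.4, 1.2]
opening: 0.0254
```

```bash
python3 -c "
from w import *
rows([(-.09,-.042,.1),(-.09,-.042,.005),(-.07,-.042,.005)])
for n in('top','scene'):
    im=robot.camera(n)[:,:,::-1]
    cr=im[120:300,140:400] if n=='top' else im[60:260,150:400]
    cv2.imwrite(f'pics/a_{n}.png',cv2.resize(cr,None,fx=3,fy=3,interpolation=cv2.INTER_CUBIC))
"
```

```text
t 2.6 cage [-89.434 -45.482] z 95.90018568065437 F [ 0.94  -0.433  1.214] Fcage 0.5975387871698409 0.8457088877597333 open 0.0254044408587931 q [ 0.003  0.397  1.874 -0.     0.879 -0.179]
tool axes in cage: x [-0.009 -0.    -1.   ] y -0.9999990671396205 0.0004843622954492769 z 0.0004731821780599055 0.99996169549101
turn about tool x (down=> minus world yaw): -0.02711237824640035
(-0.09, -0.042, 0.1) -> [-0.138  0.019  0.115]
(-0.09, -0.042, 0.005) -> [3.029 0.015 0.143]
(-0.07, -0.042, 0.005) -> [ 3.028 -0.652  0.143]
```

View pics/a_top.png

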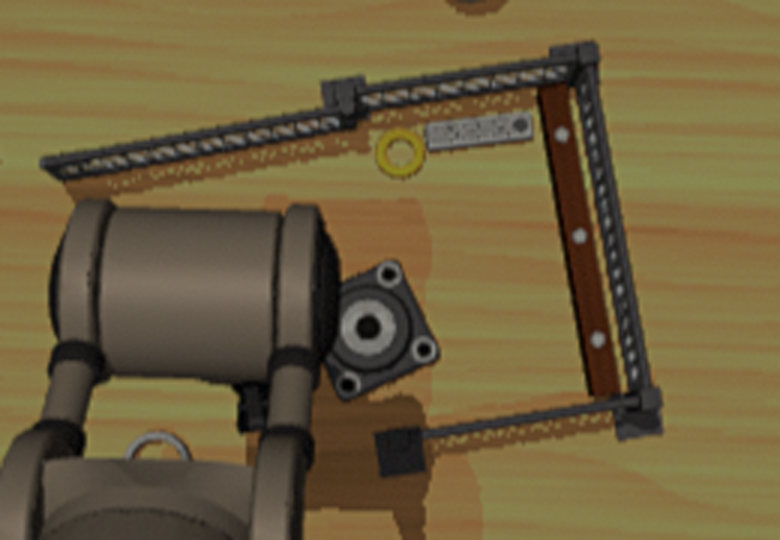

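View pics/a_scene.png

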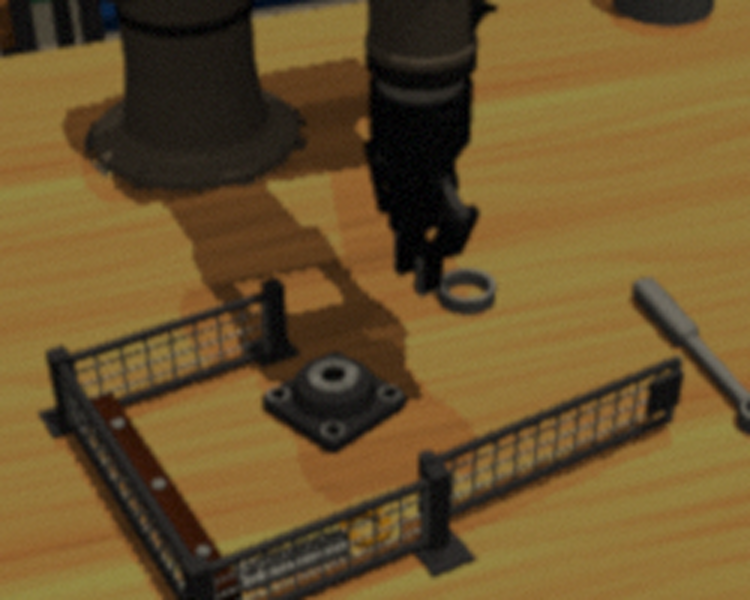

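Emit:
step_arm(increments=[[[0.3, 1, 0, 0.15, 0], [0.3, 2, 0, 0.15, 0], [0.3, 2.7, 0, 0.15, 0], [0.3, 3.0, 0, 0.15, 0], [0.3, 3.05, 0, 0.15, 0], [0.3, 3.05, 0, 0.15, 0], [0.3, 3.05, -0.2, 0.15, 0], [0.3, 3.05, -0.4, 0.15, 0], [0.3, 3.05, -0.6, 0.15, 0], [0.3, 3.05, -0.8, 0.15, 0], [0.3, 3.05, -1.0, 0.15, 0], [0.3, 3.05, -1.2, 0.15, 0], [0.3, 3.05, -1.4, 0.15, 0], [0.3, 3.05, -1.6, 0.15, 0], [0.3, 3.05, -1.8, 0.15, 0], [0.3, 3.05, -2.0, 0.15, 0], [0.3, 3.05, -2.2, 0.15, 0], [0.3, 3.05, -2.4, 0.15, 0], [0.3, 3.05, -2.4, 0.15, 0]]])

```text
t: 4.6
ee_pos: [0.4741, 0.007, 0.0084]
eef_rot: [0.704, -0.065, 0.704, 0.064]
ft_force: [-0.1, -0.1, -0.6]
opening: 0.0254
```

```bash
cat > look.py <<'E'
from w import *
import sys
k=sys.argv[1]
for n in('top','scene'):
    im=robot.camera(n)[:,:,::-1]; cv2.imwrite(f'pics/{k}_{n}_raw.png',im)
    cr=im[120:300,140:400] if n=='top' else im[100:300,150:400]
    cv2.imwrite(f'pics/{k}_{n}.png',cv2.resize(cr,None,fx=3,fy=3,interpolation=cv2.INTER_CUBIC))
E
python3 look.py b; python3 -c "
from w import *
rows([(.04,-.042,.004),(.053,-.042,.004)])"
```

```text
t 4.7 cage [-16.39  -37.625] z 8.377019786656392 F [ 0.311 -0.093 -0.254] Fcage 0.1485347829567621 0.2888070418020663 open 0.025513748946240117 q [-0.146  0.566  1.914 -0.001  0.661 -0.327]
tool axes in cage: x [-0.    -0.001 -1.   ] y -0.9999994792274239 0.0007200868566766383 z 0.0007201855999514627 0.999999731379478
turn about tool x (down=> minus world yaw): -0.04126359929353933
(0.04, -0.042, 0.004) -> [ 0.147 -1.88  -0.144]
(0.053, -0.042, 0.004) -> [ 0.148 -2.313 -0.144]
```

View pics/b_top.png

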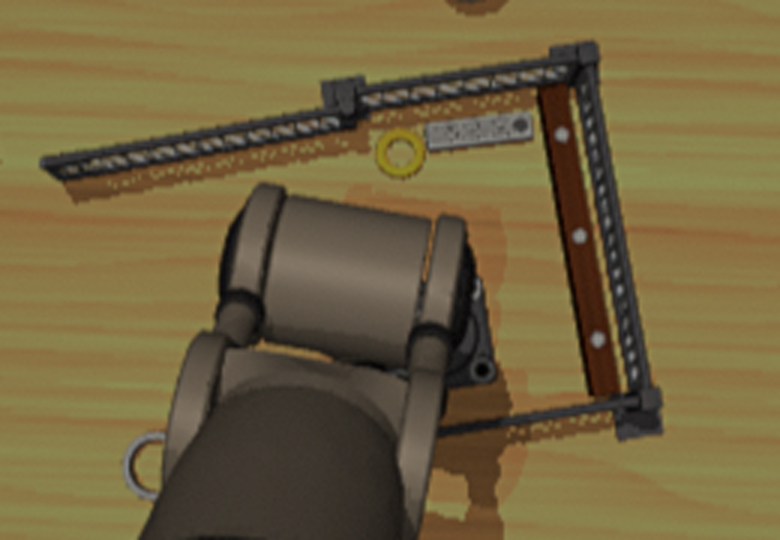

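View pics/b_scene.png

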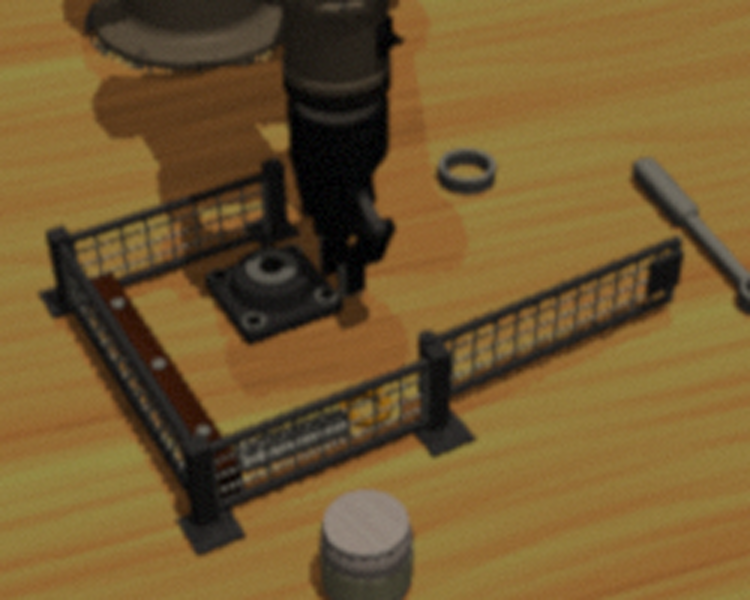

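The bearing has been squared by the fingers and is about halfway in. I'll keep pushing.

Emit:
step_arm(increments=[[[0.3, 0.08, -0.2, 0, 0], [0.3, 0.08, -0.4, 0, 0], [0.3, 0.08, -0.6, 0, 0], [0.3, 0.08, -0.8, 0, 0], [0.3, 0.08, -1.0, 0, 0], [0.3, 0.08, -1.2, 0, 0], [0.3, 0.08, -1.4, 0, 0], [0.3, 0.08, -1.6, 0, 0], [0.3, 0.08, -1.8, 0, 0], [0.3, 0.08, -2.0, 0, 0], [0.3, 0.08, -2.1, 0, 0], [0.3, 0.08, -2.1, 0, 0]]])

```text
t: 5.9
ee_pos: [0.4859, -0.0552, 0.0062]
eef_rot: [0.704, -0.065, 0.704, 0.064]
ft_force: [0.8, 0.0, 0.2]
opening: 0.0256
```

```bash
python3 look.py c; python3 -c "
from w import *
rows([(.053,-.04,.006)])"
```

```text
t 6.0 cage [ 46.994 -37.36 ] z 6.229465141117184 F [0.385 0.718 0.103] Fcage -0.635490425128089 0.5098932213131442 open 0.02557897191303104 q [-0.269  0.587  1.876 -0.002  0.678 -0.45 ]
tool axes in cage: x [ 0.001 -0.001 -1.   ] y -0.999998804468955 0.0006278432029905376 z 0.0006269557226106481 0.9999996060262855
turn about tool x (down=> minus world yaw): -0.03592192629280017
(0.053, -0.04, 0.006) -> [ 0.008 -0.2   -0.088]
```

View pics/c_scene.png

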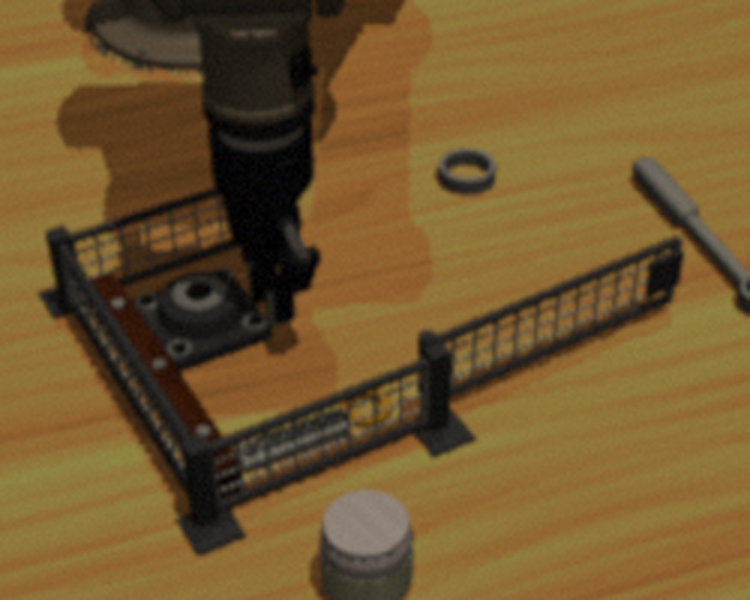

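View pics/c_top.png

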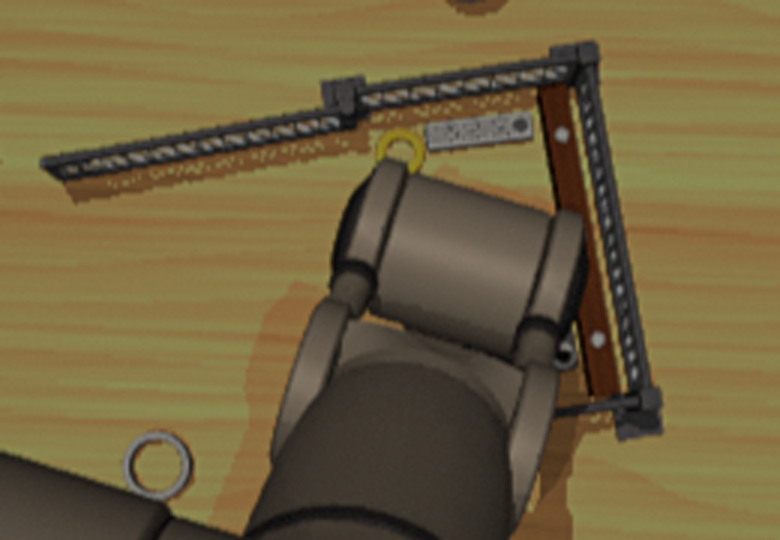

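It's nearly at the stop. Now a slow press, watching the force.

Emit:
step_arm(increments=[[[0.3, 0, -0.05, 0, 0], [0.3, 0, -0.1, 0, 0], [0.3, 0, -0.15, 0, 0], [0.3, 0, -0.2, 0, 0], [0.3, 0, -0.2, 0, 0]]])

```text
t: 6.5
ee_pos: [0.4862, -0.0594, 0.0062]
eef_rot: [0.704, -0.064, 0.704, 0.065]
ft_force: [-1.5, 9.2, 3.7]
opening: 0.0253
```

Emit:
step_arm(increments=[[[0.3, 0, -0.05, 0, 0], [0.3, 0, -0.1, 0, 0], [0.3, 0, -0.1, 0, 0]]])

```text
t: 6.8
ee_pos: [0.4861, -0.0595, 0.0063]
eef_rot: [0.704, -0.063, 0.705, 0.066]
ft_force: [-0.0, 18.5, 4.3]
opening: 0.0256
```

```bash
python3 look.py d; python3 -c "
from w import *
rows([(.053,-.04,.006)]);print(robot.observe()['ft_torque'])"
```

```text
t 6.9 cage [ 51.684 -37.961] z 6.258686638547756 F [-0.284 19.049  4.483] Fcage -18.78125064558372 3.1951522760302904 open 0.025614792412158097 q [-0.281  0.589  1.87   0.006  0.686 -0.468]
tool axes in cage: x [-0.002  0.004 -1.   ] y -0.999988251731007 0.00109751347133122 z 0.0010910677030473812 0.9999984696530179
turn about tool x (down=> minus world yaw): -0.06251364540917002
(0.053, -0.04, 0.006) -> [ 0.009 -0.044 -0.068]
[ 3.07  -0.093  0.083]
```

View pics/d_scene.png

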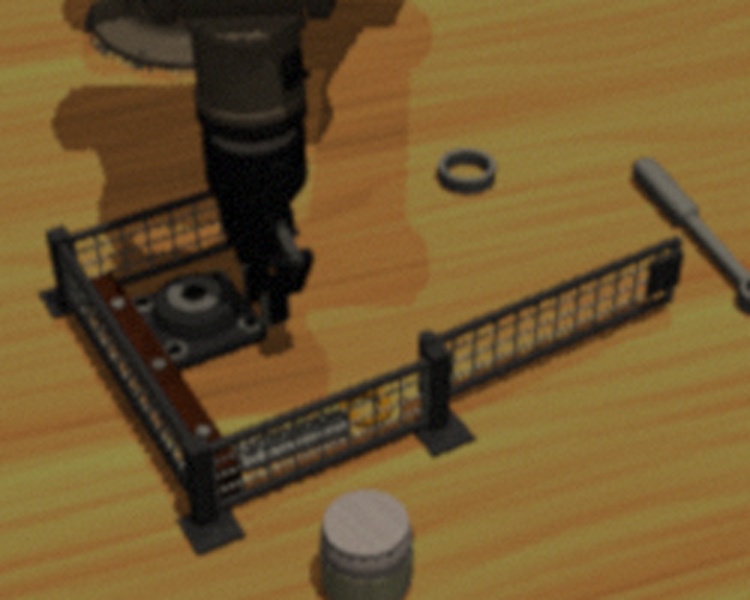

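Contact with the stop is firm: 19 N along the push, with almost no yaw moment. I'll back off, lift clear and check.

Emit:
step_arm(increments=[[[0.3, 0, 0.4, 0, 0], [0.3, 0, 1.0, 0, 0], [0.3, 0, 1.8, 0, 0], [0.3, -1.5, 3, 0, 0], [0.3, -3, 4.3, 0, 0], [0.3, -4.2, 5.8, 0, 0], [0.3, -4.2, 7.2, 0, 0], [0.3, -4.2, 7.5, 0, 0], [0.3, -4.2, 7.5, 0, 0]]])

```text
t: 7.8
ee_pos: [0.4455, 0.1636, 0.1344]
eef_rot: [0.704, -0.064, 0.704, 0.067]
ft_force: [0.1, -0.9, -1.0]
opening: 0.0258
```

```bash
python3 look.py e; python3 -c "
from w import *
rows([(-.15,.21,.135),(-.15,.21,.04)])"
```

```text
t 7.9 cage [-172.683  -37.61 ] z 133.25325415692447 F [-0.312 -0.557 -0.61 ] Fcage 0.4906892160481025 -0.4086916380056288 open 0.02579029383459235 q [ 0.182  0.36   1.801  0.005  0.982 -0.004]
tool axes in cage: x [-0.002  0.004 -1.   ] y -0.9999918999477333 -0.00036478043271004037 z -0.00036917510120847754 0.9999993315867166
turn about tool x (down=> minus world yaw): 0.021152188378019108
(-0.15, 0.21, 0.135) -> [-0.07  -0.759  8.253]
(-0.15, 0.21, 0.04) -> [ 3.096 -0.772  8.257]
```

View pics/e_top.png

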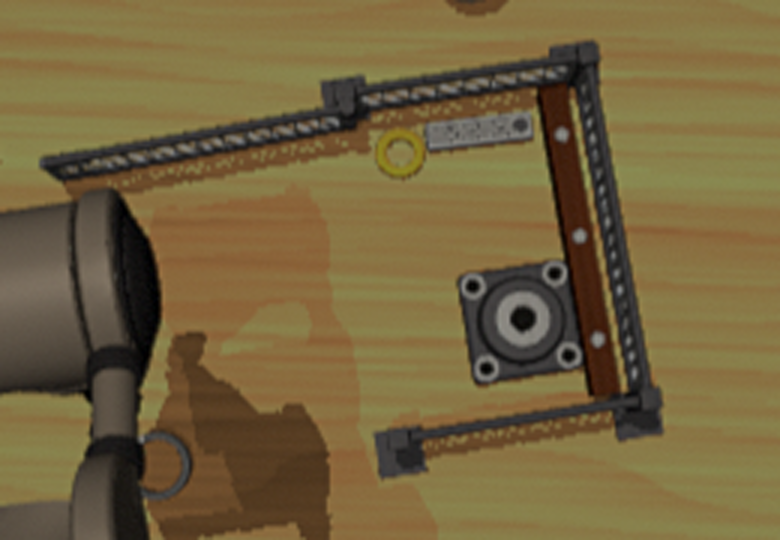

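View pics/e_scene.png

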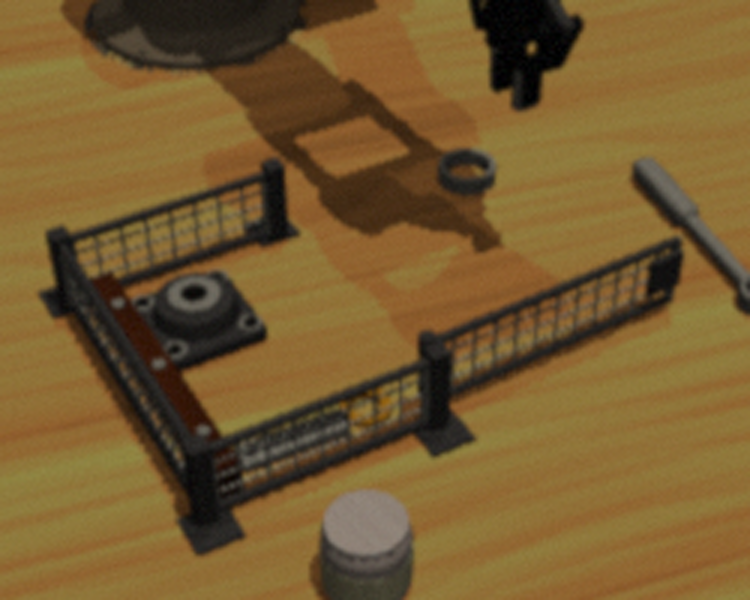

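Run:
```python
import cv2
im=cv2.imread("pics/e_top_raw.png")[190:260,280:360]
cv2.imwrite("pics/e_zoom.png",cv2.resize(im,None,fx=8,fy=8,interpolation=cv2.INTER_CUBIC))
```

```text
(no output)
```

View pics/e_zoom.png

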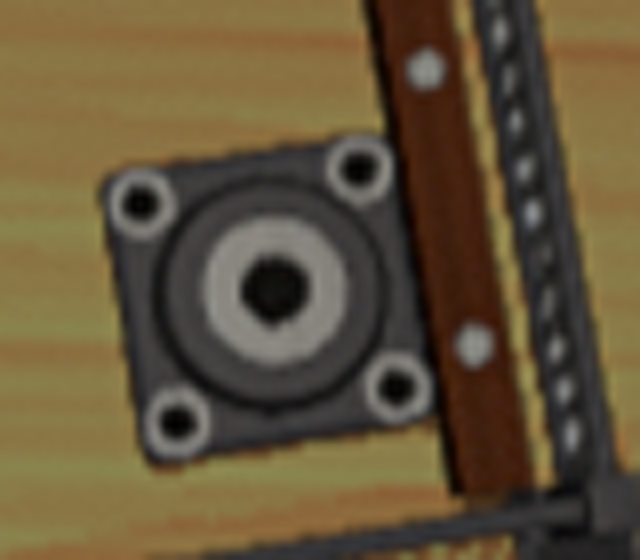

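Zoomed in, the flange lies flush along the stop and parallel to it, and nothing else has moved. Next is the gate: close the fingers, pass over it and come down on its outer side.

Emit:
step_arm(increments=[[[0, -0.2, -0.2, 1.5, 0], [0, -0.2, -0.5, 3, 0], [0, -0.2, -0.76, 4.5, 0], [0, -0.2, -0.76, 6, 0], [0, -0.2, -0.76, 7.1, 0], [0, -0.2, -0.76, 7.1, 0], [0, 1, -0.76, 7.1, 0], [0, 2.3, -0.76, 7.1, 0], [0, 3.1, -0.76, 7.1, 0], [0, 3.1, -0.76, 7.1, 0], [0, 3.1, -0.76, 7.1, 0]]])

```text
t: 9.0
ee_pos: [0.6589, 0.1768, 0.0401]
eef_rot: [0.703, -0.063, 0.705, 0.066]
ft_force: [0.3, 0.1, 0.4]
opening: 0.0003
```

```bash
python3 look.py f; python3 -c "
from w import *
pts=[]
for th,d in zip((95,85,75,65,55,45,35,25,15,8,4,0),(22,)*9+(18,17,15)):
    t=np.radians(th);r=.15;d/=1000
    pts.append(np.round((-r*np.sin(t)-d*np.cos(t), .117-r*np.cos(t)+d*np.sin(t), .04),4))
rows(pts)"
```

```text
t 9.1 cage [-149.655  176.371] z 42.01686574754294 F [ 0.305 -0.307  1.208] Fcage 0.3574747036655651 0.24422294765725525 open 5.8941883228363145e-05 q [ 0.149  0.804  1.253  0.004  1.083 -0.036]
tool axes in cage: x [ 0.001  0.004 -1.   ] y -0.9999929436852822 0.00020836924475330784 z 0.00021635694898005362 0.9999977096961848
turn about tool x (down=> minus world yaw): -0.012396368242898637
(np.float64(-0.1475), np.float64(0.152), np.float64(0.04)) -> [ 0.065 -0.072 -0.813]
(np.float64(-0.1513), np.float64(0.1258), np.float64(0.04)) -> [ 0.064  0.054 -1.686]
(np.float64(-0.1506), np.float64(0.0994), np.float64(0.04)) -> [ 0.062  0.031 -2.566]
(np.float64(-0.1452), np.float64(0.0735), np.float64(0.04)) -> [ 0.059 -0.149 -3.429]
(np.float64(-0.1355), np.float64(0.049), np.float64(0.04)) -> [ 0.056 -0.473 -4.246]
(np.float64(-0.1216), np.float64(0.0265), np.float64(0.04)) -> [ 0.053 -0.936 -4.996]
(np.float64(-0.1041), np.float64(0.0067), np.float64(0.04)) -> [ 0.049 -1.52  -5.656]
(np.float64(-0.0833), np.float64(-0.0096), np.float64(0.04)) -> [ 0.046 -2.213 -6.199]
(np.float64(-0.0601), np.float64(-0.0222), np.float64(0.04)) -> [ 0.042 -2.987 -6.619]
(np.float64(-0.0387), np.float64(-0.029), np.float64(0.04)) -> [ 0.039 -3.7   -6.845]
(np.float64(-0.0274), np.float64(-0.0314), np.float64(0.04)) -> [ 0.037 -4.077 -6.925]
(np.float64(-0.015), np.float64(-0.033), np.float64(0.04)) -> [ 0.036 -4.49  -6.978]
```

View pics/f_scene.png

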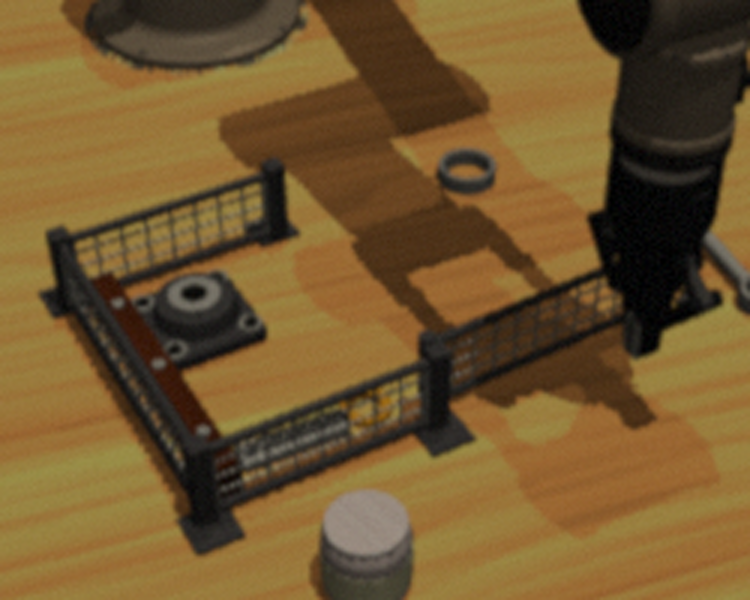

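Emit:
step_arm(increments=[[[0, 0.06, -0.04, -0.4, 0], [0, 0.06, -0.07, -0.8, 0], [0, 0.06, 0, -1.25, 0], [0, 0.06, 0.05, -1.7, 0], [0, 0.06, 0.05, -2.1, 0], [0, 0.06, 0.03, -2.55, 0], [0, 0.06, -0.05, -3.0, 0], [0, 0.06, -0.15, -3.4, 0], [0, 0.06, -0.3, -3.85, 0], [0, 0.06, -0.47, -4.25, 0], [0, 0.06, -0.7, -4.6, 0], [0, 0.06, -0.94, -5.0, 0], [0, 0.06, -1.2, -5.3, 0], [0, 0.06, -1.52, -5.65, 0], [0, 0.06, -1.85, -5.95, 0], [0, 0.06, -2.2, -6.2, 0], [0, 0.06, -2.5, -6.4, 0], [0, 0.06, -2.5, -6.4, 0]]])

```text
t: 10.9
ee_pos: [0.4846, 0.0675, 0.0397]
eef_rot: [0.705, -0.063, 0.704, 0.065]
ft_force: [-0.1, -0.5, -0.3]
opening: 0.0
```

```bash
python3 look.py g; python3 -c "
from w import *
rows([(-.06,-.022,.04),(-.04,-.03,.04),(-.015,-.033,.04)])"
```

```text
t 11.0 cage [-74.401 -15.489] z 39.63411267958535 F [0.755 0.152 0.407] Fcage -0.011893437173733288 0.7705031179598969 open -0.00028963258965936865 q [-0.019  0.528  1.852  0.006  0.76  -0.206]
tool axes in cage: x [ 0.002  0.004 -1.   ] y -0.9999922420554598 0.0011018872826603523 z 0.0011107970679631394 0.9999966107512088
turn about tool x (down=> minus world yaw): -0.06364417341944177
(-0.06, -0.022, 0.04) -> [-0.015 -0.48  -0.216]
(-0.04, -0.03, 0.04) -> [-0.018 -1.147 -0.482]
(-0.015, -0.033, 0.04) -> [-0.021 -1.981 -0.581]
```

View pics/g_scene.png

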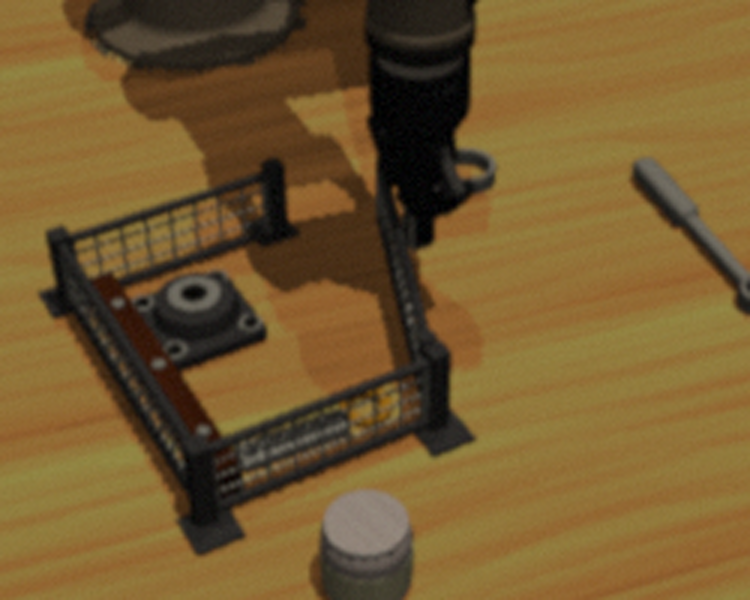

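View pics/g_top.png

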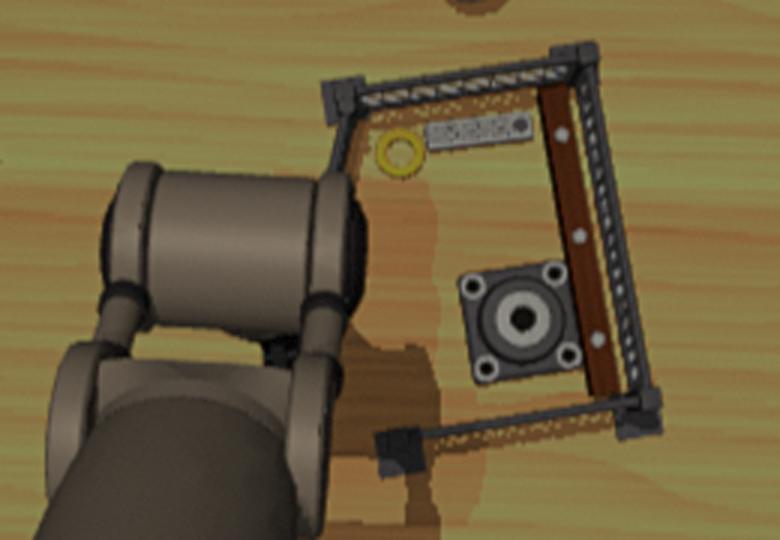

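The gate is following the fingers, with about 20° left to close. I'll finish slowly.

Emit:
step_arm(increments=[[[0, 0, -0.25, -0.12, 0], [0, 0, -0.5, -0.22, 0], [0, 0, -0.7, -0.3, 0], [0, 0, -0.9, -0.4, 0], [0, 0, -1.1, -0.45, 0], [0, 0, -1.3, -0.5, 0], [0, 0, -1.5, -0.53, 0], [0, 0, -1.65, -0.56, 0], [0, 0, -1.8, -0.57, 0], [0, 0, -1.9, -0.58, 0], [0, 0, -1.95, -0.58, 0], [0, 0, -1.95, -0.58, 0]]])

```text
t: 12.2
ee_pos: [0.4787, 0.0077, 0.0394]
eef_rot: [0.705, -0.063, 0.703, 0.066]
ft_force: [-0.2, -0.1, 0.1]
opening: 0.0003
```

Emit:
step_arm(increments=[[[0, 0, -0.06, 0, 0], [0, 0, -0.12, 0, 0], [0, 0, -0.18, 0, 0], [0, 0, -0.18, 0, 0]]])

```text
t: 12.6
ee_pos: [0.4787, 0.0069, 0.0394]
eef_rot: [0.704, -0.06, 0.704, 0.068]
ft_force: [-1.0, 26.6, 4.9]
opening: 0.0001
```

```bash
python3 look.py i; python3 -c "
from w import *
rows([(-.015,-.033,.04)])"
```

```text
t 12.7 cage [-14.968 -33.105] z 39.33919891662211 F [-0.645 27.065  5.047] Fcage -26.728598988892262 4.30187380604406 open 0.00012023952789471176 q [-0.153  0.515  1.881  0.015  0.747 -0.345]
tool axes in cage: x [-0.    0.01 -1.  ] y -0.9999479364468953 0.0019647204233793616 z 0.0019817752443794983 0.9999966021447956
turn about tool x (down=> minus world yaw): -0.11354759461418659
(-0.015, -0.033, 0.04) -> [-0.022  0.001  0.004]
```

View pics/i_scene.png

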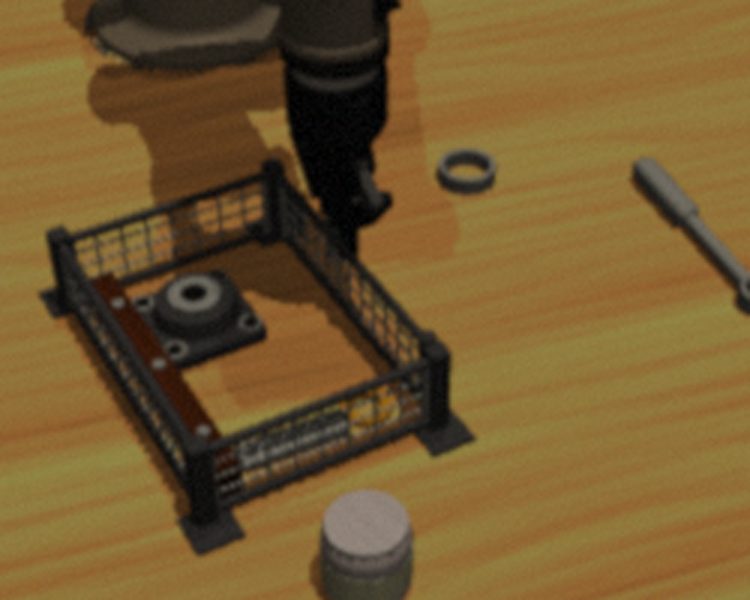

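The gate is hard against its stop at 27 N. I'll ease the force off gently and withdraw.

Emit:
step_arm(increments=[[[0, 0, 0.08, 0, 0], [0, 0, 0.15, 0, 0], [0, 0, 0.3, 0, 0], [0, 0, 0.7, 0, 0], [0, 0, 1.3, 0, 0], [0, -1, 2.2, 0, 0], [0, -2.5, 3.5, 0, 0], [0, -4, 5, 0, 0], [0, -4, 6, 0, 0], [0, -4, 6, 0, 0]]])

```text
t: 13.7
ee_pos: [0.4462, 0.1875, 0.164]
eef_rot: [0.706, -0.061, 0.702, 0.07]
ft_force: [0.7, -1.1, 0.2]
opening: -0.0004
```

```bash
python3 look.py j; python3 -c "
from w import *
print(robot.observe()['ee_pos'],robot.observe()['t'])
"
```

```text
[0.44569153 0.18365523 0.16126493] 13.8
```

View pics/j_scene.png

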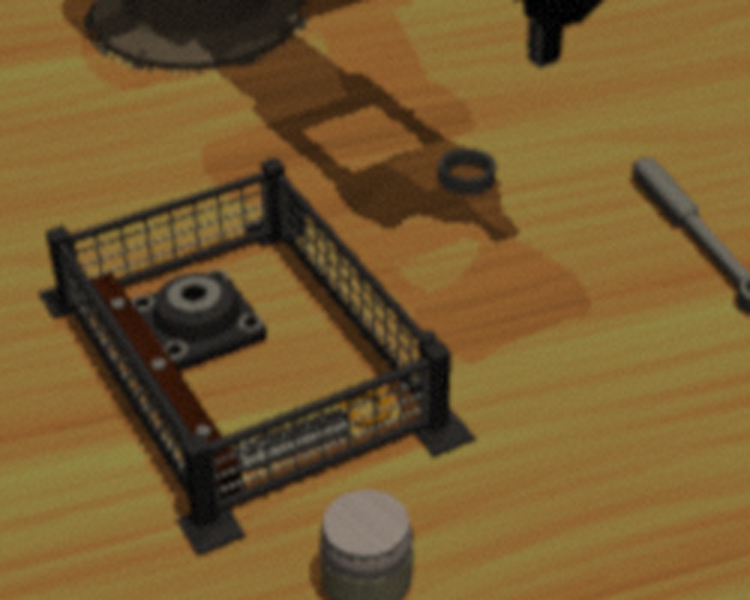

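View pics/j_top.png

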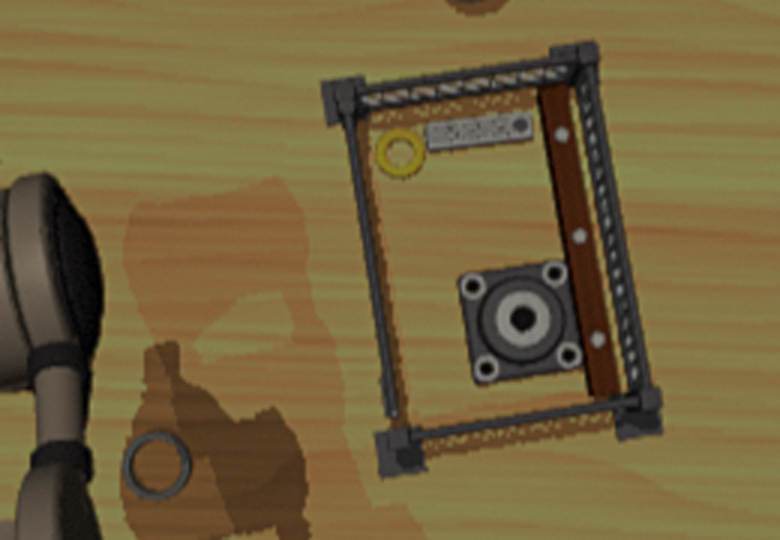

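The scene view says shut, but in the top view the gate's free edge, at about (392,415) in the crop, may be a touch off the post line. I'll check it closely against the pressed picture.

Run:
```python
from w import *
out=[]
for k in("i","j"):
    im=cv2.imread(f"pics/{k}_scene_raw.png")[145:235,230:310]
    out.append(cv2.resize(im,None,fx=4.9,fy=4.9,interpolation=cv2.INTER_CUBIC))
cv2.imwrite("pics/j_cmp.png",np.hstack(out))
im=cv2.imread("pics/j_top_raw.png")[140:280,240:300]
big=cv2.resize(im,None,fx=4.2,fy=4.2,interpolation=cv2.INTER_CUBIC);o=big.copy()
for th,c in((0,(0,0,255)),(.02,(0,255,0))):
    pt=[c2w(0,.117),c2w(-.228*np.sin(th),.117-.228*np.cos(th))]
    uv=(proj([np.r_[p,.074] for p in pt],"top")-[240,140]+.5)*4.2
    print(th,uv/4.2+[240,140])
    cv2.polylines(o,[np.int32(uv)],False,c,1)
cv2.imwrite("pics/j_tz.png",np.hstack([big,o]))
```

```text
0 [[255.56925243 156.50004079]
 [271.27837823 258.30281988]]
0.02 [[255.56925243 156.50004079]
 [269.19277062 258.61043238]]
```

View pics/j_cmp.png

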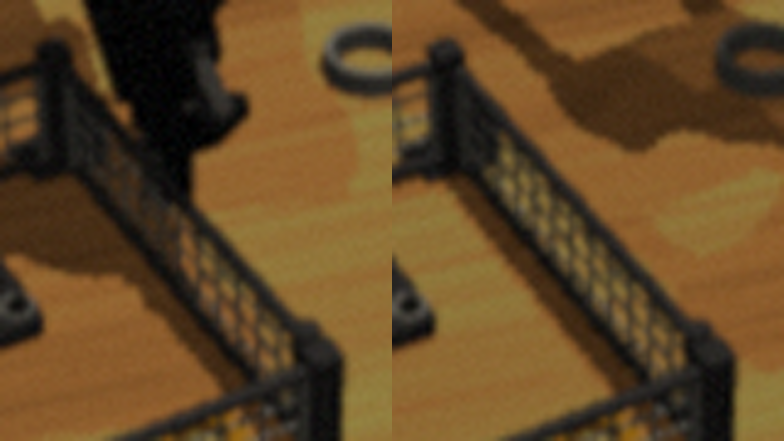

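View pics/j_tz.png

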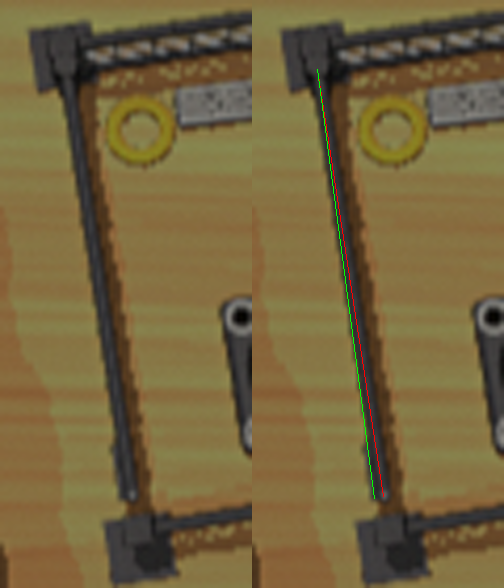

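The gate lies on the 0 rad line, and its free end is where it was while pressed against its stop. I'm handing in.

```bash
python3 -c "
from plant import robot
print(robot.job_done())"
```

```text
the job is handed in; nothing more can be done
None
```

The bearing is home against the wooden stop and the gate is shut. I handed the job in at about 13.8 s, with the arm clear of everything.

- **Bearing:** I pushed the rear edge of its flange with two part-open fingers, which squared it from about 18° askew. I then pressed it onto the stop with about 19 N, with almost no twist. The zoomed top view shows the flange flush with the stop and parallel to it.
- **Gate:** I swung it shut from outside with closed fingers and pressed it onto its stop with about 27 N. After I withdrew, it lay on the shut line in the top view and had not moved in the scene view.
- **Other things:** the washer, feeler, race, tin and the visible part of the wrench look unmoved in the last close-up pictures. The cartridge was outside those, so I did not check it again, but the arm did not work near it.
- **Disagreements:** the scene camera was 1–3 pixels off the top camera in the first pose fit, so I relied on the top view and contact forces. The gate's free edge first looked about 1° open in the top view, but overlaying the shut line showed it was shut.

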